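# Run a stylus along the seam of a casting mould

### The job

Take the orange-handled stylus out of the wooden tool block and, holding it square to the mould's sloping face, draw its point slowly (about 2 cm a second) and lightly down in the dark seam groove, all the way from beside the green dot, round the bend, to beside the red dot. Then lower the stylus point down into the empty blue jar before letting go, leaving the jar upright and everything else as it was.

Things in the scene. Friction and masses are not known exactly. Their poses are not given: they have to be found in the camera images.
- stylus: Stylus 140 mm long, 60 g: square orange handle 18 x 18 x 80 mm (z = 60 to 140 mm), steel shaft 60 mm long, 8 mm thick (6 mm in the last 15 mm, round end). Origin at the point's end; z along the tool from point to handle; x, y square to the flats. Starts upright, point down in the tool block, handle's lower end resting on the block's top, 70 mm above the table.
- stylus_tip (a point): The very end of the stylus's point (same frame as stylus).
- mould: Fixed plaster mould, face 180 x 135 mm sloping 35.5 degrees, off-white below, mint above. Origin on the face at the seam's bend, 85 mm above the table; x up the slope (to the robot's left), y along the face towards the robot, z out of it (up and to the right). Seam: dark groove 12 mm wide, 8 mm deep, y = 90 to -90 mm, bent at y = 0. Wooden batten, 22 mm high, across it at x = 42 to 60 mm.
- seam_start (a point): Seam's start: middle of the groove's floor, level with the green dot (14 mm wide, 22 mm down the slope from the seam). In the mould's frame x 0, y 60, z -8 mm; axes as the mould's.
- seam_bend (a point): Seam's bend: middle of the groove's floor. In the mould's frame x 0, y 0, z -8 mm; axes as the mould's. From here towards the end the straight groove runs 15 degrees up the slope.
- seam_end (a point): Seam's end: middle of the groove's floor, level with the red dot (14 mm wide, 22 mm down the slope from the seam). In the mould's frame x 16, y -60, z -8 mm; axes as the mould's.
- stand: Fixed light-wood stand under the mould: base board 170 mm (x) by 210 mm (y), 15 mm thick; highest point (the batten on the mould) 138 mm above the table. Origin on the table under the seam's bend; x to the side the face rises to, y towards the robot, z up.
- block: Fixed dark wooden tool block, 160 x 60 x 70 mm high, with two 13 mm square through holes at x = -40 mm (the stylus) and x = +40 mm (the blue loop tool). Origin under its centre; x along its length.
- jar: Empty blue ceramic jar, loose, 500 g: outside diameter 52 mm, inside 44 mm, 72 mm high, floor 8 mm thick. Origin at the centre of its underside, z up. On the other side of the mould from the tool block; the two swap sides.
- looptool: Another tool with a round blue handle (18 mm thick, its top 120 mm above its origin), standing in the block's other hole. Leave alone. Origin at its lower end's axis, 10 mm above the table as it stands; z up.
- vase: Mint vase with bumps, 104 mm wide, 115 mm high, upright. Bystander. Origin under its centre.
- redjar: Glass jar with a red lid, 62 mm wide, 60 mm high. Bystander. Origin under its centre.
- whitejar: Mint jar with a white lid, 66 mm wide, 65 mm high. Bystander. Origin under its centre.
- brush: Brush 170 mm long lying on the table between robot and mould. Bystander. Origin near its middle, x along it.
- bowl: White bowl, 100 mm wide, 45 mm high. Bystander. Origin under its centre.
- mug: Terracotta mug, 76 mm wide, 85 mm high, handle at +y. Bystander. Origin under its centre.
- tiles: Two sample tiles stacked, 100 mm square, 18 mm high. Bystander. Origin under the centre.
Mind the look-alikes: they are no part of the job. What is meant by the stylus is not yellow, and is the smaller of those in its own colour.

How it is judged (in metres and radians):
On the way, in this order (a step that is already met when the one before it is completed fails the run):
1. The held stylus, within 20 degrees of square to the mould's face, has its point in the seam groove (at least 2 mm below the face) at its start beside the green dot, for 0.2 s (y of stylus_tip in the frame of mould between 0.05 and 0.08 m and z of stylus_tip in the frame of mould between -0.012 and -0.002 m and x of stylus_tip in the frame of mould between -0.012 and 0.035 m and angle between the z axis of stylus and the z axis of mould, either way round below 0.35 rad and contact force between the fingers and stylus above 0.5 N), for 0.2 s.
2. The held stylus, within 20 degrees of square to the mould's face, has its point in the seam groove (at least 2 mm below the face) 25 to 50 mm before the bend, for 0.5 s (y of stylus_tip in the frame of mould between 0.025 and 0.05 m and z of stylus_tip in the frame of mould between -0.012 and -0.002 m and x of stylus_tip in the frame of mould between -0.012 and 0.035 m and angle between the z axis of stylus and the z axis of mould, either way round below 0.35 rad and contact force between the fingers and stylus above 0.5 N), for 0.5 s.
3. The held stylus, within 20 degrees of square to the mould's face, has its point in the seam groove (at least 2 mm below the face) in the last 25 mm before the bend, for 0.5 s (y of stylus_tip in the frame of mould between 0 and 0.025 m and z of stylus_tip in the frame of mould between -0.012 and -0.002 m and x of stylus_tip in the frame of mould between -0.012 and 0.035 m and angle between the z axis of stylus and the z axis of mould, either way round below 0.35 rad and contact force between the fingers and stylus above 0.5 N), for 0.5 s.
4. The held stylus, within 20 degrees of square to the mould's face, has its point in the seam groove (at least 2 mm below the face) in the first 25 mm after the bend, for 0.5 s (y of stylus_tip in the frame of mould between -0.025 and 0 m and z of stylus_tip in the frame of mould between -0.012 and -0.002 m and x of stylus_tip in the frame of mould between -0.012 and 0.035 m and angle between the z axis of stylus and the z axis of mould, either way round below 0.35 rad and contact force between the fingers and stylus above 0.5 N), for 0.5 s.
5. The held stylus, within 20 degrees of square to the mould's face, has its point in the seam groove (at least 2 mm below the face) 25 to 50 mm past the bend, for 0.5 s (y of stylus_tip in the frame of mould between -0.05 and -0.025 m and z of stylus_tip in the frame of mould between -0.012 and -0.002 m and x of stylus_tip in the frame of mould between -0.012 and 0.035 m and angle between the z axis of stylus and the z axis of mould, either way round below 0.35 rad and contact force between the fingers and stylus above 0.5 N), for 0.5 s.
6. The held stylus, within 20 degrees of square to the mould's face, has its point in the seam groove (at least 2 mm below the face) at its end beside the red dot, for 0.2 s (y of stylus_tip in the frame of mould between -0.08 and -0.052 m and z of stylus_tip in the frame of mould between -0.012 and -0.002 m and x of stylus_tip in the frame of mould between -0.012 and 0.035 m and angle between the z axis of stylus and the z axis of mould, either way round below 0.35 rad and contact force between the fingers and stylus above 0.5 N), for 0.2 s.
At the end, for the whole second after the job is handed in: The stylus stands point down in the blue jar, at rest: its point inside, within 30 mm of the jar's underside, leaning no more than 34 degrees; the jar stands upright on the table (horizontal distance between stylus_tip and jar below 0.024 m and z of stylus_tip in the frame of jar between 0 and 0.03 m and angle between stylus's own z axis and vertical below 0.6 rad and angle between jar's own z axis and vertical below 0.1 rad and height (world z) of jar below 0.01 m and linear speed of each of stylus, jar below 0.02 m/s); the robot touches nothing.
It fails at once if The stylus is pressed on the mould with more than 30 N (contact force between stylus and mould above 30 N).
It fails at once if The stylus is let go with its point more than 50 mm above the table, away from where it started (contact force between the fingers and stylus below 0.05 N and height (world z) of stylus_tip above 0.05 m and distance of stylus_tip from where it was at the start of the episode above 0.06 m).
It fails at once if The jar is tipped by more than 17 degrees (angle between jar's own z axis and vertical above 0.3 rad).
It fails at once if Another thing is pushed more than 30 mm away or the loop tool is lifted out (distance of any of vase, redjar, whitejar, brush, bowl, mug, tiles, looptool from where it was at the start of the episode above 0.03 m).
It also fails if it takes over 61 s, if anything falls off the work surface, if the arm or the gripper's body presses on something with over 40 N, if the wrist force passes 120 N, or if a joint passes its speed limit or range.

### The arm

A 6-joint arm with a two-finger parallel gripper is mounted at the origin on the work surface. World frame = base frame: x ahead of the robot, y to its left, z up, the work surface at z = 0. Lengths are in mm, angles in rad, forces in N, time in s.
With the tool pointing down it reaches from about 350 to 875 mm from the base axis. Payload 4.2 kg.
Tool frame: the origin (TCP) lies at the very end of the fingers, on their centre line; the grasp point (between the pads) lies 19 mm behind it (pinch_z is the distance from the TCP to the grasp point, in mm); z points along the fingers, y is the line along which they close (so a half turn about z gives the same grasp; the last joint's range is limited). The gripper opens to 85 mm and grips with 20 to 120 N. Pads are 22 mm wide; open, the fingers measure 114 mm over their backs; the gripper's body (76 mm by 85 mm) begins 54 mm behind the grasp point. The pads swing forward as they close: fully open they stand 13 mm farther back than shut.
Start: joints at [1.575, 0.385, 0.008, 0, -1.194, -0.259], TCP at [157.501, 604.808, 195.712] pointing down, gripper open.
Joint ranges: [-3.14, 3.14], [-1.21, 2.06], [-1.07, 1.41], [-3.16, 2.05], [-2.99, -0.16], [-3.1, 3.1]. Speed limits (rad/s): [2.79, 2.79, 3.14, 3.14, 3.14, 3.14].

### API

Orientations are given as a unit quaternion [x, y, z, w].
In Python, from bench import * gives the robot as it stands.
- The arm moves only by the tool arm_command, never from a script. Its argument "steps" is one flat list of numbers, 4 for each row, row after row: the shift along the tool's x, y, z in m, then the turn about the tool's z in rad. In form: [tx, ty, tz, roll, tx, ty, tz, roll, ...]. A call has 1 to 20 rows; each row shifts and turns the commanded pose from where the row before left it, along the tool's axes as they then stand; what a row does not reach is not made up. A row lasts 1/8 s, in which the tool goes at most 62.5 mm and 10.7 degrees, less where a joint would pass 70% of its speed; a pose out of reach is approached as far as the arm can. A call with a gripper value outside its range is refused whole. "grip" is the finger opening in m, from 0 to 0.0854, set as the call begins (left out, the last holds). The fingers move at their own pace and stop on an object; the grip force is fixed at half the most. Time passes only in rows, so rows that do not move let the fingers close. It gives the time, the measured TCP pose, the force, the opening and the grip force at its end, in the units of the state.
- read_state(): the state, without advancing time (a new reading comes with each control period).
- get_image(name): name is "scene" or "top" or "wrist"; returns the picture (400x640x3 uint8, red, green, blue); there is no depth.
- get_calibration(name): a dict with "camera_matrix" (3x3 intrinsics, pixels), "cam_to_world" (4x4, takes a point from camera to world coordinates). Camera axes: x right, y down, z forward; pixel columns grow to the right and rows downward; lengths in mm; the calibration is good to about 2 mm. The wrist camera is an equidistant fisheye: a pixel r from the principal point sees the ray r / f radians off the axis. A picture is of the moment at which its call begins: read the wrist's pose just before it. get_calibration takes no time and is no camera call; for the wrist camera it gives the pose at the moment of the call.
- job_done(): hands the job in; it is judged then, once.
The state is a dict: "clock": time; "joints": joint angles; "joint_vel": joint speeds; "joint_efforts": joint torques, N m; "position": TCP position; "ee_rot": TCP orientation; "contact_force": force on the tool from outside, world axes, zero at the start; "wrist_torque": the same for the moment, N m; "gripper_width": finger opening in mm; "grasp_force": force on a finger pad.
Only numpy, scipy, OpenCV 4.12 (cv2) and the standard library are available. Lean on these libraries where they do the work, as an engineer would, in place of code of your own. Each camera call takes 0.05 s, during which the arm holds its last target. There are 200 camera calls.

## Working session

There is one attempt and no reset: what is moved stays moved. The work goes in short steps, Python scripts to look and compute and a tool call to move; the robot and the scene stay as the last step left them, time stands still between calls to the robot, and variables do not carry over. Pictures are saved under pics/ and viewed, at most 10 in all, crops included, and the job is handed in when it is done.

Besides the shell and the picture viewer there is one more tool, called after ">>>" as name(argument=value, ...), one argument or row to a line, values as JSON. arm_command: Moves the arm, as the interface text tells. Its arguments: {"type":"object","properties":{"steps":{"type":"array","items":{"type":"number"}},"grip":{"type":"number"}},"required":["steps"]}

```bash
ls; mkdir -p pics; python3 - <<'E'
from bench import *
import cv2,json
for n in("scene","top"):
    cv2.imwrite(f"pics/{n}0.png",get_image(n)[:,:,::-1])
    c=get_calibration(n);print(n,c)
s=read_state();print(s)
E
```

```text
pics
scene {'camera_matrix': array([[400.67002856,   0.        , 317.53427959],
       [  0.        , 400.67002856, 204.67679934],
       [  0.        ,   0.        ,   1.        ]]), 'cam_to_world': array([[ 6.39187882e-01,  6.23371441e-01, -4.50385276e-01,
         1.15605147e+03],
       [ 7.68994986e-01, -5.11026831e-01,  3.84055061e-01,
        -4.85352357e+02],
       [ 9.24999640e-03, -5.91827360e-01, -8.06011671e-01,
         1.08173731e+03],
       [ 0.00000000e+00,  0.00000000e+00,  0.00000000e+00,
         1.00000000e+00]])}
top {'camera_matrix': array([[384.67168158,   0.        , 319.46667657],
       [  0.        , 384.67168158, 203.60497614],
       [  0.        ,   0.        ,   1.        ]]), 'cam_to_world': array([[-1.58275856e-02, -9.88417246e-01,  1.50933215e-01,
         3.98166642e+02],
       [-9.99809473e-01,  1.39205209e-02, -1.36834499e-02,
        -5.03600658e+00],
       [ 1.14238889e-02, -1.51121034e-01, -9.88449254e-01,
         1.20566624e+03],
       [ 0.00000000e+00,  0.00000000e+00,  0.00000000e+00,
         1.00000000e+00]])}
{'clock': 0.1, 'joints': array([ 1.57461654e+00,  3.85465032e-01,  6.74905652e-03, -4.49485247e-04,
       -1.19400165e+00, -2.58603639e-01]), 'joint_vel': array([-0.00115846, -0.00108933,  0.00302062,  0.00237899, -0.00198433,
       -0.0014327 ]), 'joint_efforts': array([-8.27712802e-05, -3.93317306e+01,  1.88930207e+01,  4.19803619e+00,
       -2.61017376e-03,  2.76044062e-06]), 'position': array([157.35348323, 604.24672881, 194.73246715]), 'ee_rot': array([ 9.91885629e-01, -1.27129586e-01, -8.14140813e-05,  9.79723597e-04]), 'contact_force': array([-1.06456046, -0.37153383,  0.25370899]), 'wrist_torque': array([-0.00119187, -0.02579001, -0.00258734]), 'grasp_force': 0.0, 'gripper_width': 85.42149095462803}
```

View pics/scene0.png

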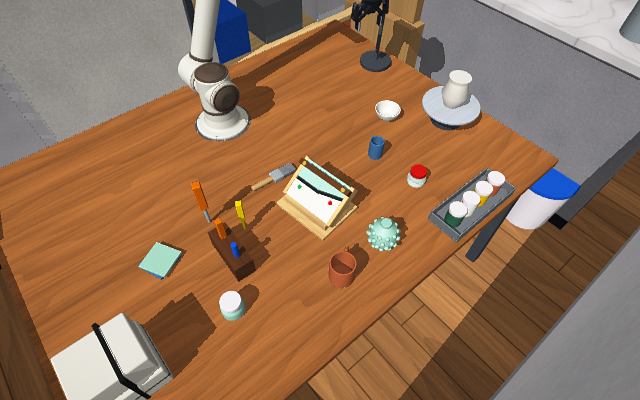

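View pics/top0.png

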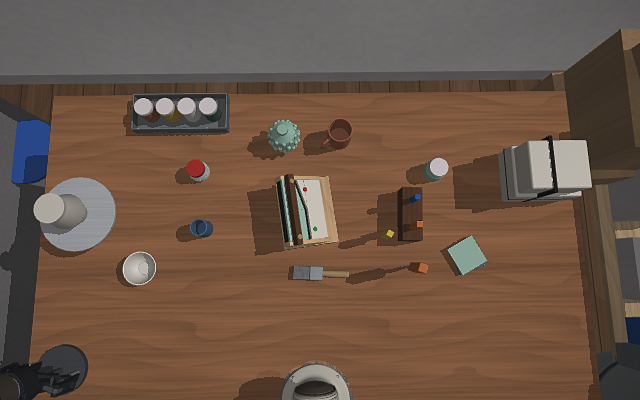

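```bash
cat > h.py <<'E'
from bench import *
import numpy as np,cv2
from scipy.spatial.transform import Rotation as R
C={n:get_calibration(n) for n in("scene","top")}
def ray(n,p):
    K,T=C[n]["camera_matrix"],C[n]["cam_to_world"]
    d=T[:3,:3]@np.linalg.solve(K,[p[0],p[1],1]);return T[:3,3],d/np.linalg.norm(d)
def onz(n,p,z):
    o,d=ray(n,p);return o+d*(z-o[2])/d[2]
def tri(ps,pt):
    a,u=ray("scene",ps);b,v=ray("top",pt)
    s=np.linalg.lstsq(np.c_[u,-v],b-a,rcond=None)[0];P,Q=a+s[0]*u,b+s[1]*v
    return (P+Q)/2,np.linalg.norm(P-Q)
def proj(n,P):
    T=np.linalg.inv(C[n]["cam_to_world"]);q=C[n]["camera_matrix"]@(T[:3,:3]@P+T[:3,3]);return q[:2]/q[2]
def blobs(im,lo,hi,box,amin=6):
    x0,y0,x1,y1=box;h=cv2.cvtColor(im[y0:y1,x0:x1],cv2.COLOR_RGB2HSV)
    m=cv2.inRange(h,np.array(lo),np.array(hi));n,l,st,c=cv2.connectedComponentsWithStats(m)
    return [(np.round(c[i]+[x0,y0],1).tolist(),st[i].tolist()[2:]) for i in range(1,n) if st[i][4]>=amin]
E
cat > a.py <<'E'
from h import *
S=cv2.imread("pics/scene0.png")[:,:,::-1];T=cv2.imread("pics/top0.png")[:,:,::-1]
bs=(270,140,370,240);bt=(270,165,345,255)
for nm,lo,hi in(("green",(45,120,60),(80,255,255)),("red",(0,150,100),(5,255,255)),("red2",(172,150,100),(180,255,255))):
    print(nm,blobs(S,lo,hi,bs,3),blobs(T,lo,hi,bt,3))
bs=(180,170,260,280);bt=(380,170,450,290)
print("orange",blobs(S,(3,180,60),(16,255,255),bs),blobs(T,(3,180,90),(16,255,255),bt))
print("blue",blobs(S,(105,150,60),(125,255,255),bs),blobs(T,(105,150,60),(125,255,255),bt))
print("jar",blobs(S,(95,80,20),(118,255,255),(355,125,395,170)),blobs(T,(95,80,20),(118,255,255),(180,210,225,250)))
a=cv2.resize(S[150:280,180:370],None,fx=4,fy=4,interpolation=cv2.INTER_CUBIC)
b=cv2.resize(T[165:280,185:435],None,fx=3.2,fy=3.2,interpolation=cv2.INTER_CUBIC)
cv2.imwrite("pics/c1.png",a[:,:,::-1]);cv2.imwrite("pics/c2.png",b[:,:,::-1])
E
python3 a.py
```

```text
green [([298.9, 186.4], [3, 4, 11])] [([314.9, 228.6], [3, 4, 11])]
red [([329.6, 202.6], [4, 4, 13])] [([304.3, 188.9], [4, 4, 12])]
red2 [] []
orange [([199.3, 195.3], [18, 31, 287]), ([249.3, 186.7], [3, 5, 6]), ([220.0, 228.2], [13, 22, 162]), ([232.6, 247.5], [10, 20, 36]), ([181.5, 251.9], [4, 10, 12])] []
blue [([234.7, 249.2], [9, 16, 91])] [([414.8, 197.8], [11, 9, 56])]
jar [([375.9, 147.2], [17, 24, 301])] [([201.0, 227.6], [23, 18, 328])]
```

View pics/c1.png

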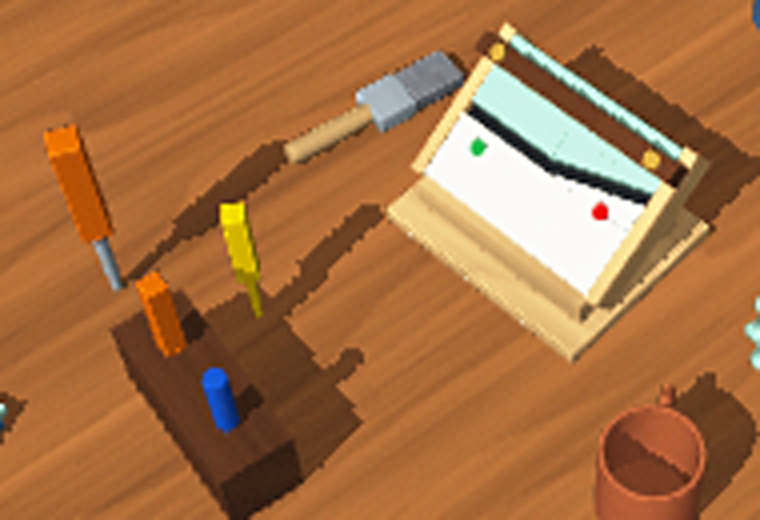

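View pics/c2.png

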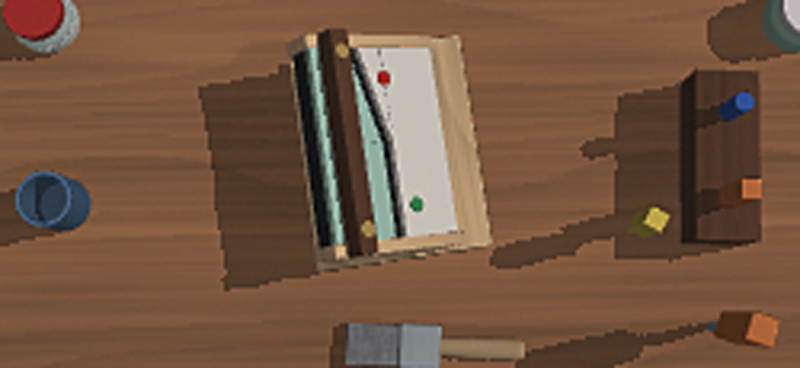

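```bash
cat > b.py <<'E'
from h import *
np.set_printoptions(precision=1,suppress=True)
s=lambda x,y:(x/4+180-.4,y/4+150-.4); t=lambda x,y:(x/3.2+185-.35,y/3.2+165-.35)
print("stylus top z150",onz("top",t(751,188),150),onz("scene",s(152,282),150),tri(s(152,282),t(751,188)))
print("loop top z130",onz("top",t(744,100),130),onz("scene",s(215,377),130))
print("block",[onz("top",t(*p),70)[:2] for p in((697,70),(757,72),(761,241),(695,238))])
print("yellow top",tri(s(232,210),t(656,220)),"bigorange",tri(s(62,138),t(762,330)))
g=tri((298.9,186.4),(314.9,228.6));r=tri((329.6,202.6),(304.3,188.9))
print("g",g,"r",r)
G=(onz("scene",(298.9,186.4),72.2)+onz("top",(314.9,228.6),72.2))/2
Rr=(onz("scene",(329.6,202.6),81.5)+onz("top",(304.3,188.9),81.5))/2
print(G,Rr,np.linalg.norm(G-Rr),"expect",np.hypot(120,16))
# mould yaw: in-plane offset red-green = 16*cos35.5 along xh, -120 along yh
d=(Rr-G)[:2];loc=np.array([16*np.cos(np.radians(35.5)),-120])
c=np.arctan2(d[1],d[0])-np.arctan2(loc[1],loc[0])
# mould axes: xh horizontal up-slope dir, yh toward robot; right-handed z up
xh=np.array([np.cos(c),np.sin(c)]);yh=np.array([-np.sin(c),np.cos(c)])
cs=np.cos(np.radians(35.5))
o=((G[:2]+22*cs*xh-60*yh)+(Rr[:2]+6*cs*xh+60*yh))/2
print("xh",xh,"yh",yh,"origin",o,"deg",np.degrees(c))
print("jar rim",[onz("top",t(*p),72)[:2] for p in((17,197),(70,197),(43,172),(43,228))])
E
python3 b.py
```

```text
stylus top z150 [ 500.2 -294.7  150. ] [ 499.3 -291.9  150. ] (array([ 500.4, -293.2,  152.4]), np.float64(1.9528878395738662))
loop top z130 [ 580.7 -298.3  130. ] [ 580.3 -295.7  130. ]
block [array([ 620.1, -271.8]), array([ 617.5, -328.4]), array([ 458.7, -323.2]), array([ 462.4, -262.3])]
yellow top (array([ 474.8, -212.3,  141.1]), np.float64(1.6017838645372022)) bigorange (array([ 380.2, -285.3,  191.2]), np.float64(1.4130108622990007))
g (array([497.3,  -5.2,  72.9]), np.float64(1.9951849318643886)) r (array([614.9,  24.3,  82.4]), np.float64(1.3833188347750363))
[497.1  -5.1  72.2] [614.7  24.6  81.5] 121.65581146472451 expect 121.06196760337245
xh [-0.1  1. ] yh [-1.  -0.1] origin [554.3  21.1] deg 97.95365854102566
jar rim [array([509.3, 361.5]), array([508.6, 312.9]), array([532.1, 338.4]), array([480.5, 336.8])]
```

Candidates: the small orange handle in the block (scene 220,228; top 419,224), the larger free-standing orange tool (scene 199,195; top 423,268), and the yellow tool (scene 240,212). The stylus is the small one in the block: it isn't yellow and is the smaller of the two orange ones, which the 4x crop confirms. The mould seam, the green dot (299,186) and the red dot (330,203) measure consistently, 121.7 mm apart against 121.1 expected. The jar is at about (508,337).

Moves can't tilt the tool, so I'll have to pivot the stylus in the grip, using the block's hole as a lever.

>>> arm_command(
  steps=[0,0,-0.007,0.17,0,0,-0.007,0.17,0,0,-0.007,0.17,0,0,-0.007,0.17,0,0,-0.007,0.17,0,0,-0.007,0.17,0,0,-0.007,0.17,0,0,-0.007,0.17,0.029,-0.0305,0,0,0.029,-0.0305,0,0,0.029,-0.0305,0,0,0.029,-0.0305,0,0,0.029,-0.0305,0,0,0.029,-0.0305,0,0,0.029,-0.0305,0,0,0.029,-0.0305,0,0,0.029,-0.0305,0,0,0.029,-0.0305,0,0],
  grip=0.045,
)

```text
clock: 2.35
position: [450.0, 300.4, 251.3]
ee_rot: [-0.691, 0.722, 0.0, -0.0]
contact_force: [-0.2, 1.9, -0.1]
gripper_width: 45.1
grasp_force: 0.0
```

>>> arm_command(
  steps=[0.042,-0.0054,0,0,0.042,-0.0054,0,0,0.042,-0.0054,0,0,0.042,-0.0054,0,0,0.042,-0.0054,0,0,0.042,-0.0054,0,0,0.042,-0.0054,0,0,0.042,-0.0054,0,0,0.042,-0.0054,0,0,0.042,-0.0054,0,0,0.042,-0.0054,0,0,0.042,-0.0054,0,0,0.042,-0.0054,0,0,0.042,-0.0054,0,0,0,0,0,0],
)

```text
clock: 4.22
position: [498.6, -291.1, 250.3]
ee_rot: [-0.69, 0.724, 0.001, -0.001]
contact_force: [-0.2, 0.7, 0.2]
gripper_width: 45.4
grasp_force: 0.0
```

```bash
python3 - <<'E'
from h import *
s=read_state();c=get_calibration("wrist");im=get_image("wrist")
print(s["position"],s["ee_rot"],c)
cv2.imwrite("pics/w1.png",im[:,:,::-1])
E
```

```text
[ 498.5761567  -291.13906224  250.33614071] [-6.89967951e-01  7.23839038e-01  9.71946980e-04 -5.74190505e-04] {'camera_matrix': array([[309.70691629,   0.        , 320.13060153],
       [  0.        , 309.70691629, 201.36815256],
       [  0.        ,   0.        ,   1.        ]]), 'cam_to_world': array([[-9.98829025e-01,  4.69098586e-02,  1.18340350e-02,
         4.94160170e+02],
       [ 4.82134387e-02,  9.44909995e-01,  3.23760044e-01,
        -3.74491961e+02],
       [ 4.00543989e-03,  3.23951488e-01, -9.46065214e-01,
         4.28602765e+02],
       [ 0.00000000e+00,  0.00000000e+00,  0.00000000e+00,
         1.00000000e+00]])}
```

View pics/w1.png

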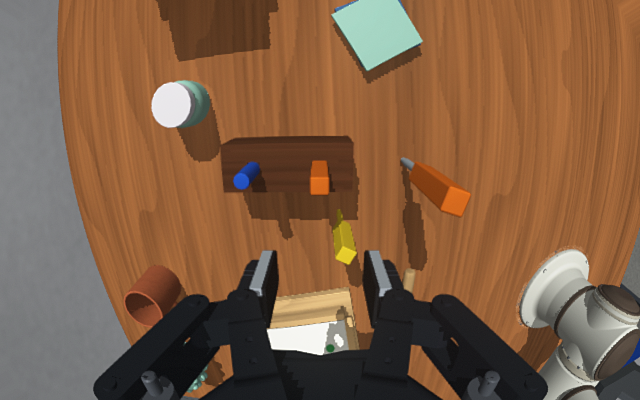

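The wrist view shows the stylus's top face at about (319.5,185), the loop tool's top at (241,181), and both jaws symmetric around x≈320.

```bash
cat >> h.py <<'E'
def wray(c,p):
    K,T=c["camera_matrix"],c["cam_to_world"]
    v=(np.array(p)-K[:2,2])/K[0,0];r=np.linalg.norm(v)
    d=np.r_[v/r*np.sin(r),np.cos(r)] if r>0 else np.array([0,0,1.]);return T[:3,3],T[:3,:3]@d
def wonz(c,p,z):
    o,d=wray(c,p);return o+d*(z-o[2])/d[2]
E
python3 - <<'E'
from h import *
c=get_calibration("wrist")
im=cv2.imread("pics/w1.png")[:,:,::-1]
print(blobs(im,(3,180,180),(16,255,255),(300,150,340,200)))
for p,z in(((319.5,185),150),((311,176),150),((328,176),150),((328.5,194),150),((311,194),150),((241,181),130)):print(p,wonz(c,p,z))
E
```

```text
[([318.5, 182.3], [18, 33, 350])]
(319.5, 185) [ 497.44553027 -293.97278165  150.        ]
(311, 176) [ 504.91213182 -303.03665866  150.        ]
(328, 176) [ 489.15445502 -302.28168965  150.        ]
(328.5, 194) [ 489.37325601 -284.74152077  150.        ]
(311, 194) [ 505.88226773 -285.53485642  150.        ]
(241, 181) [ 577.43179733 -296.7335424   130.        ]
```

>>> arm_command(
  steps=[0.0024,0,0.026,0,0,0,0.027,0,0,0,0.027,0,0,0,0.027,0,0,0,0.027,0,0,0,0,0,0,0,0,0],
)

```text
clock: 5.15
position: [499.8, -291.2, 119.0]
ee_rot: [-0.692, 0.722, -0.001, 0.0]
contact_force: [0.0, -0.4, 0.7]
gripper_width: 45.0
grasp_force: 0.0
```

>>> arm_command(
  steps=[0,0,0,0,0,0,0,0,0,0,0,0,0,0,0,0,0,0,0,0,0,0,0,0],
  grip=0.0,
)

```text
clock: 5.9
position: [499.0, -291.5, 117.7]
ee_rot: [-0.691, 0.723, 0.0, -0.0]
contact_force: [0.2, 0.6, 0.2]
gripper_width: -0.0
grasp_force: 0.0
```

```bash
python3 - <<'E'
from h import *
s=read_state();print(s["gripper_width"],s["grasp_force"])
w=get_image("wrist");S=get_image("scene")
a=cv2.resize(w[150:400,190:450],(416,400));b=cv2.resize(S[150:280,170:300],(400,400))
cv2.imwrite("pics/w2.png",np.hstack([a,b])[:,:,::-1])
E
```

```text
-0.04708387488960454 0.0
```

View pics/w2.png

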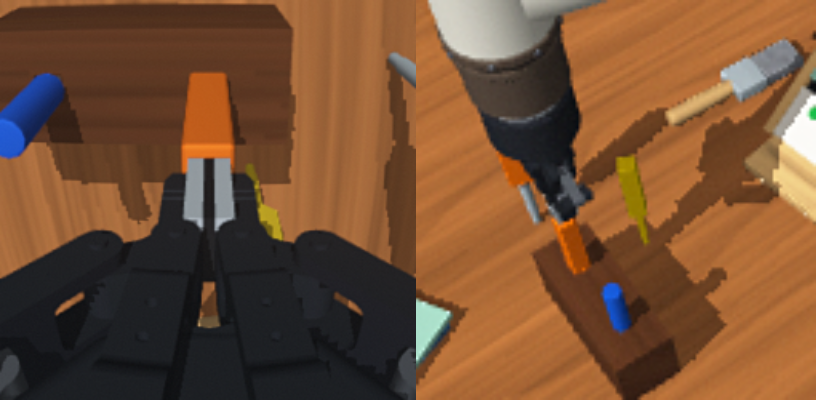

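```bash
python3 - <<'E'
from h import *
s=read_state();c=get_calibration("wrist")
def wproj(P):
    T=np.linalg.inv(c["cam_to_world"]);q=T[:3,:3]@P+T[:3,3];th=np.arctan2(np.hypot(*q[:2]),q[2])
    return c["camera_matrix"][:2,2]+c["camera_matrix"][0,0]*th*q[:2]/np.hypot(*q[:2])
p=s["position"];toC=lambda u:((u-[190,150])*1.6).round(); toS=lambda u:((u-[170,150])*3.077+[416,0]).round()
print(p,c["cam_to_world"][:3,3])
for nm,P in(("tcp",p),("top",np.array([499,-293,150])),("topedge+y",np.array([499,-284,150])),("topedge-y",np.array([499,-302,150])),("bottom",np.array([499,-302,70]))):
    print(nm,toC(wproj(P)),toS(proj("scene",P)))
E
```

```text
[ 498.97447571 -291.49116547  117.6604135 ] [ 494.51668923 -374.76412516  295.98954597]
tcp [205. 136.] [569. 235.]
top [205. 172.] [561. 216.]
topedge+y [206. 195.] [570. 211.]
topedge-y [204. 148.] [553. 221.]
bottom [205.  74.] [569. 268.]
```

>>> arm_command(
  steps=[0,0,0,0,0,0,0,0,0,0,0,0,0,0,0,0],
  grip=0.045,
)

```text
clock: 6.5
position: [499.0, -291.5, 117.7]
ee_rot: [-0.691, 0.722, -0.0, 0.0]
contact_force: [0.3, 0.4, 0.5]
gripper_width: 45.3
grasp_force: 0.0
```

```bash
python3 - <<'E'
from h import *
w=get_image("wrist")
cv2.imwrite("pics/w3.png",cv2.resize(w[150:400,190:450],(780,600),interpolation=2)[:560][:,:800][:,:,::-1] if 0 else cv2.resize(w[150:400,190:450],(624,600))[:,:,::-1])
E
```

```text
(no output)
```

View pics/w3.png

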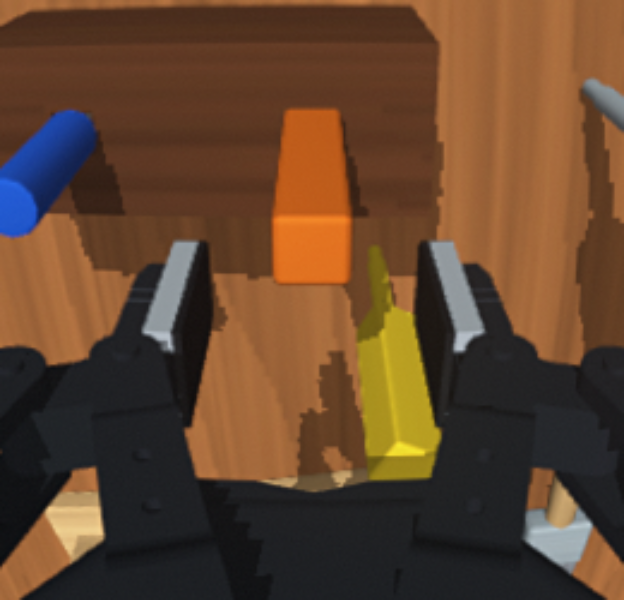

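The picture shows the handle's top at crop (312,250), between the jaws' x-positions. By scale the open fingertips (crop 208/418,242) are nearer the camera than the handle top. So the fingers closed just above the handle, which means the true tips are some 30 mm above the reported TCP. Lowering is safe, since even the reported z stays above the block.

>>> arm_command(
  steps=[0.002,0,0.011,0,0,0,0.011,0,0,0,0.011,0,0,0,0,0],
)

```text
clock: 7.05
position: [497.9, -293.2, 83.1]
ee_rot: [-0.691, 0.723, 0.001, -0.001]
contact_force: [0.2, -0.7, -0.0]
gripper_width: 44.9
grasp_force: 0.0
```

>>> arm_command(
  steps=[0,0,0,0,0,0,0,0,0,0,0,0,0,0,0,0,0,0,0,0],
  grip=0.0,
)

```text
clock: 7.68
position: [499.3, -293.6, 85.2]
ee_rot: [-0.691, 0.722, -0.001, 0.0]
contact_force: [-0.3, 0.3, 3.1]
gripper_width: 17.1
grasp_force: 59.1
```

>>> arm_command(
  steps=[0,0,-0.008,0,0,0,-0.012,0,0,0,-0.014,0,0,0,-0.014,0,0,0,0,0,0,0,0,0],
)

```text
clock: 8.43
position: [498.6, -293.3, 132.5]
ee_rot: [-0.691, 0.723, 0.0, 0.0]
contact_force: [0.3, 0.3, -1.7]
gripper_width: 17.1
grasp_force: 58.9
```

```bash
python3 - <<'E'
from h import *
s=read_state();c=get_calibration("wrist");print(s["position"],s["contact_force"],s["gripper_width"])
w=get_image("wrist");S=get_image("scene")
print(proj("scene",np.array([499,-293,70.])),proj("scene",np.array([499,-293,118.])),proj("scene",np.array([499,-293,198.])))
for im,b in((w,(280,150,360,300)),(S,(205,180,245,260))):
    x0,y0,x1,y1=b;m=cv2.inRange(cv2.cvtColor(im[y0:y1,x0:x1],cv2.COLOR_RGB2HSV),(3,180,60),(16,255,255))
    ys=np.flatnonzero((m>0).sum(1)>3)+y0;print(ys.min(),ys.max())
a=cv2.resize(w[150:400,190:450],(416,400));b=cv2.resize(S[150:280,170:300],(400,400))
cv2.imwrite("pics/w4.png",np.hstack([a,b])[:,:,::-1])
E
```

```text
[ 498.63061254 -293.27705423  132.51948826] [ 0.27014718  0.30897064 -1.65435844] 17.11733023455059
[222.40295616 235.40112681] [219.34814522 226.51085646] [213.77137566 210.28105041]
213 299
206 258
```

View pics/w4.png

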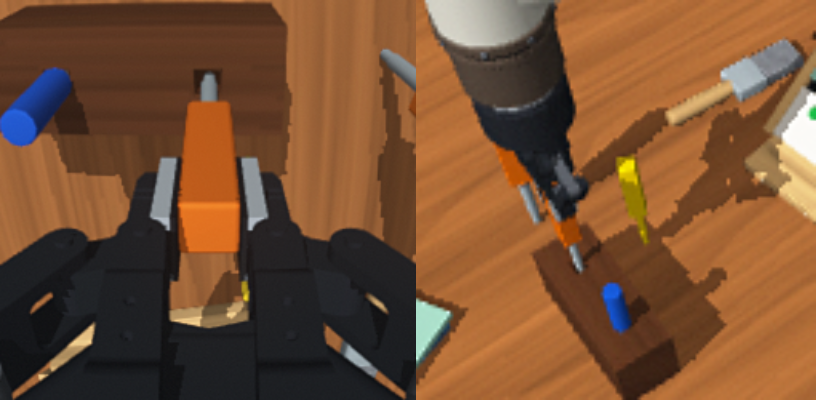

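The stylus is held: the steel shaft is visible between the handle (wrist crop 208,150) and the hole (208,80), and the block is undisturbed. Next I'll pivot it against the hole, towards −y.

>>> arm_command(
  steps=[0.004,0,0,0,0.004,0,0.0001,0,0.004,0,0.0002,0,0.004,0,0.0003,0,0.004,0,0.0005,0,0.004,0,0.0007,0,0,0,0,0],
)

```text
clock: 9.4
position: [497.7, -317.8, 130.9]
ee_rot: [-0.691, 0.723, 0.0, -0.0]
contact_force: [-0.6, 4.0, 0.9]
gripper_width: 16.8
grasp_force: 59.1
```

Low force (4 N), so it pivots easily. Continuing.

>>> arm_command(
  steps=[0.004,0,0.0009,0,0.004,0,0.001,0,0.004,0,0.0012,0,0.004,0,0.0013,0,0.004,0,0.0014,0,0.004,0,0.0015,0,0.003,0,0.0013,0,0,0,0,0,0,0,0,0],
)

```text
clock: 10.52
position: [497.0, -344.8, 122.4]
ee_rot: [-0.691, 0.722, -0.0, 0.0]
contact_force: [0.4, 2.4, 3.4]
gripper_width: 16.8
grasp_force: 59.6
```

```bash
cat > m.py <<'E'
from h import *
import sys
np.set_printoptions(precision=1,suppress=True)
s=read_state();w=get_image("wrist");S=get_image("scene");T=get_image("top")
print(s["position"],s["contact_force"],s["clock"])
for n,im in(("w",w),("s",S),("t",T)):np.save(f"pics/{sys.argv[1]}{n}.npy",im)
a=cv2.resize(w[150:400,190:450],(416,400))
P=s["position"];u=proj("scene",P+[0,0,-20]).astype(int);x0,y0=np.clip(u-50,0,[539,299]);print("crop origin",x0,y0)
b=cv2.resize(S[y0:y0+100,x0:x0+100],(400,400),interpolation=cv2.INTER_CUBIC)
cv2.imwrite(f"pics/{sys.argv[1]}.png",np.hstack([a,b])[:,:,::-1])
E
python3 m.py m1
```

```text
[ 497.  -344.8  122.4] [0.4 2.4 3.4] 10.525
crop origin 154 188
```

View pics/m1.png

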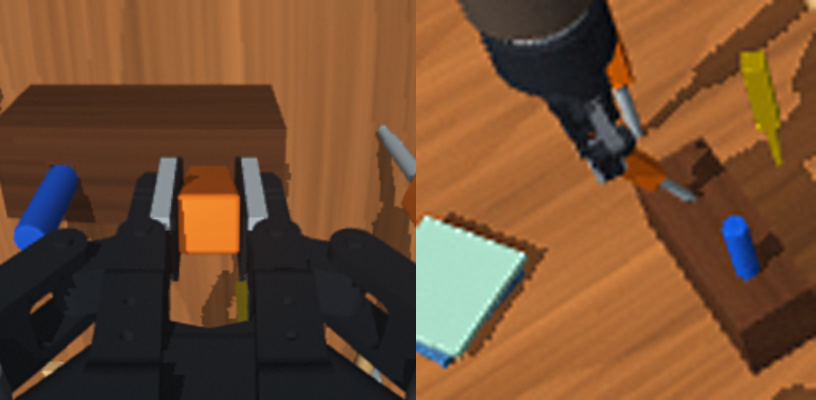

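The stylus is now tilted about 24° in the grip, its shaft reaching from scene crop (660,185) to the hole at (693,197). I'll pull it out along its axis, raise it, align the roll with the mould (−0.183 rad), and move to bare table to measure the tip.

>>> arm_command(
  steps=[0.002,0,-0.0045,0,0.002,0,-0.0045,0,0.002,0,-0.0045,0,0,0,-0.015,0,0,0,-0.02,0,0,0,-0.025,0,0,0,-0.025,-0.093,0,0,0,-0.09,-0.029,-0.0095,0,0,-0.029,-0.0095,0,0,-0.029,-0.0095,0,0,-0.029,-0.0095,0,0,-0.029,-0.0095,0,0,-0.029,-0.0095,0,0,-0.029,-0.0095,0,0,-0.029,-0.0095,0,0,0,0,0,0,0,0,0,0],
)

```text
clock: 12.92
position: [539.8, -110.7, 221.7]
ee_rot: [0.755, -0.656, 0.001, -0.0]
contact_force: [-0.6, -0.4, -1.0]
gripper_width: 16.9
grasp_force: 59.1
```

```bash
cat > tip.py <<'E'
import sys
exec(open("m.py").read())
print(s["ee_rot"],s["gripper_width"],s["grasp_force"])
def stylus(n,im):
    u=proj(n,s["position"]).astype(int);x0,y0=np.maximum(u-60,0);I=im[y0:u[1]+60,x0:u[0]+60]
    h=cv2.cvtColor(I,cv2.COLOR_RGB2HSV)
    o=cv2.inRange(h,(3,180,80),(16,255,255));g=cv2.inRange(h,(0,0,70),(180,70,255))
    for nm,m in(("orange",o),("grey",g)):
        k,l,st,c=cv2.connectedComponentsWithStats(m)
        for i in range(1,k):
            if st[i][4]>8:
                ys,xs=np.nonzero(l==i);p=np.c_[xs,ys].astype(float);mu=p.mean(0);v=np.linalg.svd(p-mu,full_matrices=False)[2][0];t=(p-mu)@v
                print(n,nm,st[i][4],"c",mu+[x0,y0],"ends",mu+v*t.min()+[x0,y0],mu+v*t.max()+[x0,y0])
    print(n,"TCP proj",u)
stylus("scene",S);stylus("top",T)
E
python3 tip.py m2
```

```text
[ 539.8 -110.7  221.7] [-0.6 -0.4 -1. ] 12.925
crop origin 227 135
[ 0.8 -0.7  0.  -0. ] 16.900925126191375 59.132795333862305
scene orange 19 c [321.  165.3] ends [314.3 160.6] [327.2 169.6]
scene orange 16 c [272.9 166.2] ends [273.1 163. ] [272.8 169.9]
scene orange 9 c [296.6 166.4] ends [299.1 164.1] [295.  167.9]
scene orange 11 c [267.9 171.7] ends [268. 167.] [267.8 176. ]
scene orange 12 c [332.  172.8] ends [329.3 170.6] [335.  175.1]
scene orange 50 c [284.  176.9] ends [285.  172.2] [283.1 181. ]
scene orange 11 c [290.6 176.3] ends [292.6 172.8] [288.7 179.8]
scene orange 18 c [327.7 181.6] ends [321.1 176.8] [335.1 186.8]
scene grey 572 c [230.1 128.6] ends [214.1 132.7] [250.8 123.2]
scene grey 53 c [269.5 131.3] ends [260.  131.4] [280.  131.2]
scene grey 55 c [287.  156.8] ends [282.4 151.3] [290.6 161.3]
scene grey 86 c [321.1 168.7] ends [307.5 159.3] [334.9 178.1]
scene grey 109 c [274.2 174.1] ends [268.4 162.3] [277.7 181.2]
scene grey 80 c [289.7 169.5] ends [294.2 166.7] [285.3 172.2]
scene grey 431 c [316.6 181.5] ends [300.  170.5] [335.6 194. ]
scene grey 1043 c [311.8 200.1] ends [284.9 181.6] [332.4 214.2]
scene TCP proj [276 180]
top grey 5777 c [338.5 193.8] ends [396.3 152.1] [276.1 238.8]
top grey 14 c [338.4 210.9] ends [341.3 209.9] [335.1 212.1]
top grey 41 c [365.9 220.3] ends [365.4 214.9] [366.2 225.1]
top TCP proj [355 206]
```

```bash
cat > d.py <<'E'
from h import *
np.set_printoptions(precision=1,suppress=True)
S0=cv2.imread("pics/scene0.png")[:,:,::-1].astype(int);T0=cv2.imread("pics/top0.png")[:,:,::-1].astype(int)
xh=np.array([-.138,.99,0])
P=np.array([539.8,-110.7,274.])
for a in(20,24,28):
    t=P+131*(np.sin(np.radians(a))*xh+[0,0,-np.cos(np.radians(a))]);h=P+71*(np.sin(np.radians(a))*xh+[0,0,-np.cos(np.radians(a))])
    print(a,t,"scene tip,hb",proj("scene",t),proj("scene",h),"top",proj("top",t),proj("top",h))
def show(n,I0,box):
    I=np.load(f"pics/m2{n}.npy").astype(int);x0,y0,x1,y1=box
    print("cols",x0,"..")
    d=np.abs(I-I0).sum(2)>60
    h=cv2.cvtColor(I.astype(np.uint8),cv2.COLOR_RGB2HSV).astype(int)
    for y in range(y0,y1):
        print(y,"".join("." if not d[y,x] else ("O" if h[y,x,1]>180 and h[y,x,2]>90 and h[y,x,0]<12 else ("g" if h[y,x,1]<90 and h[y,x,2]>80 else ("k" if h[y,x,2]<60 else "b"))) for x in range(x0,x1)))
show("s",S0,(262,150,312,192))
show("t",T0,(310,195,370,235))
E
python3 d.py
```

```text
20 [533.6 -66.3 150.9] scene tip,hb [289.2 187.4] [283.2 179.1] top [336.5 212.5] [345.4 208.6]
24 [532.4 -58.  154.3] scene tip,hb [291.2 185.1] [284.3 177.8] top [333.5 212.8] [343.7 208.8]
28 [531.3 -49.8 158.3] scene tip,hb [293.  182.7] [285.3 176.4] top [330.6 213.1] [342.1 208.9]
cols 262 ..
150 k.kkkkkkkkkkkkkkkkkkkkbkkb........................
151 kbkkkkkkkkkkkkkkkkkkkkbgkb........................
152 kkkkkkkkkkkkkkkkkkkkkkkgg.........................
153 kkkkkkkkkkkkkkkkkkkkkkkggg........................
154 kkkkkkkkkkkkkkkkkkkkkkgggg........................
155 kkkkkkkkkkkkkkkkkkkkkkggggg.................b.....
156 bkkkkkkkkkkkkkkkkkkkkkggggggbbbk...........bbb....
157 .bbbkkkkkkkkkkkkkkkkkkbggggggbkkk...........bbb...
158 ....kkkkkkkkkkkkkkkkkkbgggggggbkkb..........bbg...
159 ....kkkkkkkkkkkkkkkkkkbggbgggggkkb.......k..bbggg.
160 ....bkkkkkkkkkkkkkkkkkggkkkbggbkb........kb.b.gggg
161 .....bkkkkkkkkkkkbbkkggkkkkkbbkb.........bbb...ggg
162 ......kggkkkkkkkkkkkkbbkkkkkkkb..........bbb.k.ggg
163 ......gggkkkbkkkkkkkkkkkkkkkkk...........bbb.kkbg.
164 ......bgkkkbbkkkkkkkkkkkkk
[... 3421 characters left out ...]
........................................kkkkggggbk
225 ..................................................kkkkkbbbkk
226 ..................................................kkkkkbbbb.
227 ...................................................b........
228 ............................................................
229 ............................................................
230 ............................................................
231 ............................................................
232 ............................................................
233 g..........................................................b
234 g.......................................................bbbb
```

```bash
python3 - <<'E'
from h import *
np.set_printoptions(precision=1,suppress=True)
for s,t in(((290.8,185.3),(335.0,212.7)),((290.5,185.3),(334.8,212.8))):print(tri(s,t))
P=np.array([539.8,-110.7,221.7])
tip=tri((290.7,185.3),(334.8,212.7))[0];xh=np.array([-.138,.99,0]);yh=np.array([-.99,-.138,0])
d=tip-P;print("along xh",d@xh,"yh",d@yh,"z",d[2])
E
```

```text
(array([533.1, -61. , 156.2]), np.float64(2.131843615095934))
(array([532.5, -61. , 155.7]), np.float64(0.9244846042933003))
along xh 50.359905602994836 yh -0.07597278052112727 z -65.791422761398
```

>>> arm_command(
  steps=[-0.0213,0.0108,0,0,-0.0213,0.0108,0,0,-0.0212,0.0108,0,0,0,0,0.0168,0,0,0,0.0168,0,0,0,0.0168,0,0,0,0,0,0,0,0,0,0,0,0,0],
)

```text
clock: 14.2
position: [499.2, -51.6, 171.3]
ee_rot: [0.754, -0.656, 0.001, -0.001]
contact_force: [-0.2, 1.5, -0.2]
gripper_width: 17.3
grasp_force: 59.1
```

```bash
sed -i '/^stylus(/d' tip.py; cat > v.py <<'E'
import sys;exec(open("m.py").read())
S0=cv2.imread("pics/scene0.png")[:,:,::-1].astype(int);T0=cv2.imread("pics/top0.png")[:,:,::-1].astype(int)
xh=np.array([-.138,.99,0]);yh=np.array([-.99,-.138,0]);up=np.array([0,0,1.])
t=s["position"]+50.4*xh-65.8*up
O=np.array([554.3,21.1,85]);d=t-O;q=np.radians(35.5)
X=np.cos(q)*xh+np.sin(q)*up;N=-np.sin(q)*xh+np.cos(q)*up
print("tip world",t,"mould",d@X,d@yh,d@N,"F",s["contact_force"])
for n,I,I0 in(("scene",S,S0),("top",T,T0)):
    c=proj(n,t);print(n,"tip pred",c,"groove start/bend/end",[proj(n,O+a*X+b*yh) for a,b in((0,60),(0,0),(16,-60))])
    x0,y0=(c-12).astype(int);I=I.astype(int);dd=np.abs(I-I0).sum(2)>50
    h=cv2.cvtColor(I.astype(np.uint8),cv2.COLOR_RGB2HSV).astype(int)
    print("origin",x0,y0)
    for y in range(y0,y0+22):print(y,"".join(("." if h[y,x,2]>=60 else ":") if not dd[y,x] else ("O" if h[y,x,1]>180 and h[y,x,2]>90 and h[y,x,0]<12 else ("g" if h[y,x,1]<90 and h[y,x,2]>80 else ("k" if h[y,x,2]<60 else "b"))) for x in range(x0,x0+30)))
E
python3 v.py m3
```

```text
[499.2 -51.6 171.3] [-0.2  1.5 -0.2] 14.2
crop origin 236 128
tip world [492.2  -1.7 105.5] mould 0.514945063717939 64.59538946419265 24.81204198439734 F [-0.2  1.5 -0.2]
scene tip pred [298.2 178.5] groove start/bend/end [array([302.4, 180.9]), array([316.1, 190.8]), array([333.3, 196.8])]
origin 286 166
166 ggkkkkkb........bgbkkkkkkkkk.g
167 ggkkkbObb........gggbkkkkkk..:
168 ggkkkbbbbb.......ggggbkkkk....
169 gggbbbbbOb........gggggbk.....
170 ..bbbbbObbb.......ggggggb.....
171 ...bbbbbbOb.......gggggggg....
172 ....bbbbbbb......ggggggggg....
173 .....bbbbgg......ggggggg......
174 ........gggb......gggg........
175 .........ggg......ggg.........
176 ..........ggg....gg...........
177 ...........ggk...gg...........
178 ...........:gg:..g............
179 .............::::k............
180 ..............::::............
181 ...............::::...........
182 .................::::.........
183 ..................::::........
184 ....................::::......
185 .....................::::.....
186 ......................::::....
187 ........................::::..
top tip pred [313.4 229
[... 180 characters left out ...]

219 ....gggg.gggggggggggggbbbbbbbb
220 ....gggg.gggggggggggggggbbbbbb
221 ....ggggggggggggggggggggbkbbbb
222 g...gggggggggggggggggggggbbkbb
223 g...ggggggggggggggggggggggbgkk
224 g...gggggggggggggggggggggggggb
225 gg.ggggggggggggggggggggggggggb
226 ggggggggg.ggg..ggggggggggggggg
227 ggggggggg.gggggggggggggggggggg
228 .gggggggg.gggggggggggggggggggg
229 gggggggggggggggggggggggggggggg
230 gggggggggggggggggggggggggggggg
231 gggggg.gggggggggggggggggggbbgb
232 ggggggggggggggggggggggbbbgggkk
233 ggggggggg.gggggggggbbggg.....b
234 ggggggggg.ggggggbggg.........b
235 ggggggg.ggggbggg.............g
236 g.ggggg.g..g.................b
237 ggggggg.::....................
238 g.g.....::....................
```

>>> arm_command(
  steps=[-0.0029,0,0.0041,0,-0.0029,0,0.0041,0,-0.0029,0,0.0041,0,-0.0029,0,0.0041,0,-0.0012,0,0.0016,0,-0.0012,0,0.0016,0,0,0,0,0,0,0,0,0],
)

```text
clock: 15.35
position: [496.8, -37.6, 150.9]
ee_rot: [0.754, -0.656, 0.0, -0.0]
contact_force: [-0.2, -0.3, -1.1]
gripper_width: 17.0
grasp_force: 59.1
```

>>> arm_command(
  steps=[-0.0006,0,0.0008,0,-0.0006,0,0.0008,0,-0.0006,0,0.0008,0,-0.0006,0,0.0008,0,0,0,0,0,0,0,0,0],
)

```text
clock: 16.1
position: [496.3, -35.2, 147.6]
ee_rot: [0.755, -0.656, 0.0, -0.0]
contact_force: [-0.1, -0.2, -0.3]
gripper_width: 17.2
grasp_force: 59.1
```

>>> arm_command(
  steps=[-0.0006,0,0.0008,0,-0.0006,0,0.0008,0,-0.0006,0,0.0008,0,0,0,0,0,0,0,0,0],
)

```text
clock: 16.73
position: [496.1, -33.4, 145.2]
ee_rot: [0.755, -0.656, 0.0, -0.0]
contact_force: [0.5, -0.3, -1.1]
gripper_width: 17.0
grasp_force: 59.1
```

```bash
python3 v.py m4 | head -28
```

```text
[496.1 -33.4 145.2] [ 0.5 -0.3 -1.1] 16.725
crop origin 240 130
tip world [489.2  16.5  79.4] mould 0.36638131980702615 65.1233327540135 -7.1052030791957 F [ 0.5 -0.3 -1.1]
scene tip pred [302.3 180.4] groove start/bend/end [array([302.4, 180.9]), array([316.1, 190.8]), array([333.3, 196.8])]
origin 290 168
168 gggkkkkkb....gggggkkkkk.kkk.gg
169 .ggkkkkbbb...ggggggbkk..kkkk.g
170 .ggkkkObOb...gggggggb.....k...
171 gg..kbbObbb...gggggggg........
172 .g.ObbbbbOOg.gggggggggg.......
173 ..:.bbbbbOg..ggggggggg........
174 ....bbbbbbg.ggggggg...........
175 ......bbbgg..ggggg............
176 ........:ggg.gggg.............
177 ........:gggggg...............
178 .......:::ggggg...............
179 .........::ggkg...............
180 ..........::gg:...............
181 ...........:k::...............
182 .............::::.............
183 ..............::::............
184 ................::::..........
185 .................::::.........
186 ..................::::........
187 ....................::::......
188 .....................::::.....
189 ......................:::::...
top tip pred [307.2 231.1] groove start/bend/end [array([308.4, 229. ]), array([305.4, 208.8]), array([297.9, 189.1])]
```

>>> arm_command(
  steps=[-0.0006,0,0.0008,0,-0.0006,0,0.0008,0,0,0,0,0,0,0,0,0],
)

```text
clock: 17.38
position: [496.1, -32.4, 144.0]
ee_rot: [0.755, -0.656, 0.0, -0.0]
contact_force: [-0.7, -1.5, 3.1]
gripper_width: 16.6
grasp_force: 59.6
```

>>> arm_command(
  steps=[0.0009,0,-0.0012,0,0.0008,0,-0.0012,0,0,-0.0025,0,0,0,-0.0025,0,0,0,-0.0025,0,0,0,-0.0025,0,0,0,-0.0025,0,0,0,-0.0025,0,0,0,-0.0025,0,0,0,-0.0025,0,0,0,-0.0025,0,0,0,-0.0025,0,0,0,-0.0025,0,0,0,-0.0025,0,0],
)

```text
clock: 19.12
position: [526.0, -29.7, 146.0]
ee_rot: [0.755, -0.656, 0.0, 0.0]
contact_force: [0.4, -0.9, -0.7]
gripper_width: 17.0
grasp_force: 59.1
```

>>> arm_command(
  steps=[0,-0.0025,0,0,0,-0.0025,0,0,0,-0.0025,0,0,0,-0.0025,0,0,0,-0.0025,0,0,0,-0.0025,0,0,0,-0.0025,0,0,0,-0.0025,0,0,0,-0.0025,0,0,0,-0.0025,0,0,0,-0.0025,0,0,0,-0.0025,0,0,0,-0.0025,0,0,0,-0.0025,0,0],
)

```text
clock: 20.88
position: [560.7, -24.9, 146.0]
ee_rot: [0.754, -0.656, -0.0, 0.0]
contact_force: [-0.1, 0.4, -0.8]
gripper_width: 16.9
grasp_force: 59.1
```

```bash
python3 v.py m5 | head -28
```

```text
[560.7 -24.9 146. ] [-0.1  0.4 -0.8] 20.875
crop origin 255 141
tip world [553.7  25.   80.2] mould 0.42446259157024235 0.03060906033376167 -6.197995789166085 F [-0.1  0.4 -0.8]
scene tip pred [317. 191.] groove start/bend/end [array([302.4, 180.9]), array([316.1, 190.8]), array([333.3, 196.8])]
origin 304 178
178 gOgggkkkkkg..gggggkkkkkkkkk:gg
179 .bbggkkkkkg...gggggbkkkk..kkb.
180 ..gggkkkkkb..gggggggbkk....kkk
181 :.bggkkkbOOg..ggggggggb.......
182 ::bggkkkObbbgggggggggggb......
183 :::ggbObbbbObggggggggggg......
184 ..:::bbbbbOOgggggggggggg......
185 ...:::bbbbOg.gggggg.g.........
186 ....:::bbbbgg.gggg............
187 ......::bbggg.gggg............
188 .......:::gggggg..............
189 ........:::gggg...............
190 ..........::ggk...............
191 ...........::gb::.............
192 ............::::::::..........
193 ................:::::::.......
194 ..................::::::::....
195 .....................::::::::.
196 ........................::::::
197 ...........................:::
198 ..............................
199 ..............................
top tip pred [304.1 209.3] groove start/bend/end [array([308.4, 229. ]), array([305.4, 208.8]), array([297.9, 189.1])]
```

>>> arm_command(
  steps=[-0.0005,-0.0024,-0.0004,0,-0.0005,-0.0024,-0.0004,0,-0.0005,-0.0024,-0.0004,0,-0.0006,-0.0024,-0.0004,0,-0.0005,-0.0024,-0.0003,0,-0.0005,-0.0024,-0.0004,0,-0.0005,-0.0024,-0.0004,0,-0.0006,-0.0024,-0.0004,0,-0.0005,-0.0024,-0.0004,0,-0.0005,-0.0024,-0.0003,0,-0.0005,-0.0024,-0.0004,0,-0.0006,-0.0024,-0.0004,0,-0.0005,-0.0024,-0.0004,0,-0.0005,-0.0024,-0.0004,0],
)

```text
clock: 22.78
position: [592.9, -13.0, 151.4]
ee_rot: [0.754, -0.656, 0.0, 0.0]
contact_force: [-0.2, -0.1, -0.5]
gripper_width: 16.8
grasp_force: 59.1
```

```bash
python3 v.py m6 | head -28
```

```text
[592.9 -13.  151.4] [-0.2 -0.1 -0.5] 22.775
crop origin 265 144
tip world [586.   36.9  85.6] mould 9.559484071641466 -33.54593357994255 -6.02425882328898 F [-0.2 -0.1 -0.5]
scene tip pred [326.4 194.3] groove start/bend/end [array([302.4, 180.9]), array([316.1, 190.8]), array([333.3, 196.8])]
origin 314 182
182 .bOggkkkkkb..gkbbbkkbkb.gggggg
183 ..bggkkkkkb..ggkbbbbbkk...g..g
184 ..gggkkkkkOg...gbkkbkk.......g
185 ..gggkkkkbOb..ggggbkkk.......g
186 ...gggkbbbbOgggggggbk.........
187 ....gbObbObOggggggggg.........
188 :....bObbbObgggggggg..........
189 :::...gbbbbgg.gggg............
190 ::::....bbgggggggg............
191 .::::::.bgggggg.g.............
192 ..::::::::bgggg...............
193 ......:::::gg.k...............
194 ........::::gg::..............
195 ...........::k:::::...........
196 ..............::::::::........
197 .................:::::::......
198 ....................:::::::...
199 ......................::::::..
200 .........................:::..
201 ..............................
202 ..............................
203 ..............................
top tip pred [299.9 198.3] groove start/bend/end [array([308.4, 229. ]), array([305.4, 208.8]), array([297.9, 189.1])]
```

>>> arm_command(
  steps=[-0.0005,-0.0024,-0.0004,0,-0.0005,-0.0024,-0.0004,0,-0.0005,-0.0024,-0.0004,0,-0.0005,-0.0024,-0.0004,0,-0.0005,-0.0024,-0.0003,0,-0.0005,-0.0024,-0.0004,0,-0.0005,-0.0024,-0.0004,0,-0.0005,-0.0024,-0.0004,0,-0.0005,-0.0024,-0.0004,0,-0.0005,-0.0024,-0.0003,0,-0.0005,-0.0024,-0.0004,0,-0.0006,-0.0024,-0.0004,0,0,0,0,0,0,0,0,0,0,0,0,0],
)

```text
clock: 24.8
position: [620.4, -3.0, 156.0]
ee_rot: [0.754, -0.656, -0.0, 0.0]
contact_force: [-0.2, -0.2, -0.4]
gripper_width: 17.1
grasp_force: 59.1
```

```bash
python3 v.py m7 | head -28
```

```text
[620.4  -3.  156. ] [-0.2 -0.2 -0.4] 24.8
crop origin 274 147
tip world [613.4  46.9  90.2] mould 17.168017583982394 -62.08937940188791 -5.855639155856551 F [-0.2 -0.2 -0.4]
scene tip pred [334.6 197.2] groove start/bend/end [array([302.4, 180.9]), array([316.1, 190.8]), array([333.3, 196.8])]
origin 322 185
185 g.Obggkkkkkkkkbkbkb.ggggggb...
186 ..bbggkkkkkkkkbbbbbkb..ggg...b
187 ...gggkkkkkObkkkbbkkbb:.gg....
188 ...gggkkkObbg.bkbkbbbb...g....
189 ...g.ggkbbbObggbkkbbb.........
190 .....gObbbbObggggk.b..........
191 ......bObbbb.ggggg............
192 ::.....gbbObg.ggggg.........::
193 :::::..ggbbggggggg.........::.
194 ::::::::.gggggg...........::..
195 ...::::::::g.gg..........:::..
196 ......:::::bggk...........:...
197 .........:::bg::..............
198 ............:g:::::...........
199 ..............::::::..........
200 .................:::..........
201 ..............................
202 ..............................
203 ..............................
204 ..............................
205 ..............................
206 ..............................
top tip pred [296.4 188.9] groove start/bend/end [array([308.4, 229. ]), array([305.4, 208.8]), array([297.9, 189.1])]
```

>>> arm_command(
  steps=[0.0058,0,-0.0081,0,0.0058,0,-0.0081,0,0.0058,0,-0.0081,0,0,0,-0.023,0,0,0,-0.024,0,0,0,-0.024,0,-0.037,0.0072,0,0,-0.037,0.0072,0,0,-0.037,0.0072,0,0,-0.037,0.0072,0,0,-0.037,0.0072,0,0,-0.037,0.0072,0,0,-0.037,0.0072,0,0,-0.037,0.0072,0,0,-0.037,0.0072,0,0,0,0,0,0,0,0,0,0],
)

```text
clock: 27.08
position: [512.7, 300.2, 251.7]
ee_rot: [0.755, -0.656, 0.0, -0.0]
contact_force: [0.3, 0.2, -0.6]
gripper_width: 16.8
grasp_force: 59.2
```

```bash
python3 v.py m8 | sed -n 1,40p; python3 - <<'E'
from h import *
np.set_printoptions(precision=1,suppress=True)
S=cv2.imread("pics/scene0.png")[:,:,::-1];T=cv2.imread("pics/top0.png")[:,:,::-1]
a=np.linspace(0,2*np.pi,60)
for n,im,b in(("scene",S,(355,125,395,170)),("top",T,(180,210,225,250))):
    x0,y0,x1,y1=b;h=cv2.cvtColor(im[y0:y1,x0:x1],cv2.COLOR_RGB2HSV);m=cv2.inRange(h,(95,80,20),(118,255,255))
    ys,xs=np.nonzero(m);print(n,"seen",xs.min()+x0,xs.max()+x0,ys.min()+y0,ys.max()+y0)
    P=np.array([proj(n,np.array([507.7+26*np.cos(t),337.2+26*np.sin(t),z])) for t in a for z in(0,72)]);print("pred",P.min(0),P.max(0))
E
```

```text
[512.7 300.2 251.7] [ 0.3  0.2 -0.6] 27.075
crop origin 325 60
tip world [505.8 350.1 185.9] mould 329.2103886927517 2.6578795717645654 -110.90378308613627 F [ 0.3  0.2 -0.6]
scene tip pred [383.1 114.1] groove start/bend/end [array([302.4, 180.9]), array([316.1, 190.8]), array([333.3, 196.8])]
origin 371 102
102 .......bbbbbbbb...............
103 .......bbbbbbOb...............
104 .......bbbbbbO................
105 ........gbbbOg................
106 ..........bbb.................
107 ..........ggb................g
108 ..........gggg...............g
109 ...........ggg...............g
110 ...........ggg................
111 ...........ggg................
112 ...........ggg................
113 ............gg................
114 ............gg................
115 ..............................
116 ..............................
117 ..............................
118 ..............................
119 ..............................
120 ..............................
121 ..............................
122 ..............................
123 ..............................
top tip pred [180.4 223.5] groove start/bend/end [array([308.4, 229. ]), array([305.4, 208.8]), array([297.9, 189.1])]
origin 168 211
211 kkkkkkkkkkkkkkkkbObbkkk.......
212 kkkkkkkkkkkkkkkk.bbbbbb.......
213 kkkkkkkkkkkkkkkkbbbb..........
214 kkkkkkkkkkkkkkkkbbbb..........
215 kkkkkkkkkkkkkkkkkbbbO.........
216 kkkkkkkkkkkkkkkkkkbbO.........
217 kkkkkkkkkkkkkkkkkkbbb.........
218 kkkkkkkkkkkkkkkkkkkgggb.......
219 kkkkkkkkkkkkkkkkkkkkgggg......
220 kkkkkkkkkkkkkkkkkkkkbggg.....:
221 kkkkkkkkkkkkkkkkkkkkkkkg.....:
scene seen 368 384 136 159
pred [366.8 135.6] [383.7 160. ]
top seen 190 212 219 236
pred [189.4 217.9] [213.5 237.1]
```

```bash
python3 - <<'E'
from h import *
np.set_printoptions(precision=1,suppress=True)
I=np.load("pics/m8t.npy").astype(int);T0=cv2.imread("pics/top0.png")[:,:,::-1].astype(int)
d=np.abs(I-T0).sum(2)>50;h=cv2.cvtColor(I.astype(np.uint8),cv2.COLOR_RGB2HSV).astype(int)
for y in range(205,240):print(y,"".join("." if not d[y,x] else ("O" if h[y,x,1]>180 and h[y,x,2]>90 and h[y,x,0]<12 else ("g" if h[y,x,1]<90 and h[y,x,2]>80 else ("k" if h[y,x,2]<60 else "b"))) for x in range(165,215)))
t=np.array([505.8,350.1,185.9]);xh=np.array([-.138,.99,0])
for s in(0,60,100):print(s,proj("top",t+s*(-.385*xh+[0,0,.923])),proj("scene",t+s*(-.385*xh+[0,0,.923])))
print("jar rim centre top",proj("top",np.array([507.7,337.2,72])),"tcp",proj("top",np.array([512.7,300.2,251.7])))
E
```

```text
205 bkkkkkkkkkbkkkkkkkkkkb............................
206 bkkkkkkkkkkkkkkkkkkkkkkb..........................
207 kkkkkkkkkkkkkkkkkkkkkkbk..........................
208 kkkkkkkkkkkkkkkkkkkkbgggg.........................
209 kkkkkkkkkkkkkkkkkkkkgbbggg........................
210 kkkkkkkkkkkkkkkkkkkkkkkkbg........................
211 kkkkkkkkkkkkkkkkkkkbObbkkk........................
212 kkkkkkkkkkkkkkkkkkk.bbbbbb........................
213 kkkkkkkkkkkkkkkkkkkbbbb...........................
214 kkkkkkkkkkkkkkkkkkkbbbb...........................
215 kkkkkkkkkkkkkkkkkkkkbbbO..........................
216 kkkkkkkkkkkkkkkkkkkkkbbO..........................
217 kkkkkkkkkkkkkkkkkkkkkbbb..........................
218 kkkkkkkkkkkkkkkkkkkkkkgggb........................
219 kkkkkkkkkkkkkkkkkkkkkkkgggg.......................
220 kkkkkkkkkkkkkkkkkkkkkkkbggg.......................
221 kkkkkkkkkkkkkkkkkkkkkkkkkkg.......................
222 kkkkkkkkkkkkkkkkkkkkkkkkkb........................
223 kkkkkkkkkkkkkkkkkkkkkkkkkb........................
224 kkkkkkkkkkkkkkkkkkkkkkkkk.........................

[... 268 characters left out ...]
......
230 ....b.gbbbbb..kkkkkkkkk...........................
231 .......bbbb..bgggkkkkk............................
232 ......kbbbb..bbb.kkkk.............................
233 ......kbbbbb..kkkkkkk.............................
234 ......kkbbbb.kkkkkkk..............................
235 .....bkkbbbb.kkkkkkk..............................
236 .....kkkbbbb.kkkkkk...............................
237 .....kkkbgggbkkkkkk...............................
238 ....bkkkbgggbkkkkk................................
239 .....kkkkbbbbkkkkk................................
0 [180.4 223.5] [383.1 114.1]
60 [182.  219.9] [381.2 104.2]
100 [183.2 217.2] [379.8  97.2]
jar rim centre top [198.2 226.6] tcp [191.6 217.8]
```

>>> arm_command(
  steps=[0,0,0.025,0,0,0,0.025,0,0,0,0.025,0,0,0,0.02,0,0,0,0.015,0,0,0,0.012,0,0,0,0,0],
)

```text
clock: 28.1
position: [512.3, 300.1, 128.6]
ee_rot: [0.754, -0.656, -0.0, 0.001]
contact_force: [0.7, 0.2, -0.9]
gripper_width: 16.9
grasp_force: 59.2
```

```bash
python3 v.py m9 | sed -n 1,28p
```

```text
[512.3 300.1 128.6] [ 0.7  0.2 -0.9] 28.1
crop origin 320 88
tip world [505.4 350.   62.8] mould 257.64865441869193 3.0377155314806896 -211.10702677864623 F [ 0.7  0.2 -0.9]
scene tip pred [378.1 140.6] groove start/bend/end [array([302.4, 180.9]), array([316.1, 190.8]), array([333.3, 196.8])]
origin 366 128
128 .......bbggkbb........bbbbbbbb
129 .......bbggObbb..........bbbbb
130 ........bbObbbb.........bbbbb.
131 .......bbbbbbbb.........bbbbbb
132 ........bbbbbb.........bbbbbbb
133 .........bbbbb.......bbbbbbbbb
134 ..........bbb........bbbbbbbbb
135 ...........ggb........bbbbbbbb
136 ...........ggb.......bbbbbbbbb
137 ...........bggbgb.....bbbbbbbb
138 ............ggbb......bbbbbbbb
139 ............ggb......bbbbbbb..
140 .............gb.......bbbb....
141 .............bb........bb.....
142 ..............................
143 ..............................
144 ..............................
145 ..............................
146 ..............................
147 ..............................
148 ..............................
149 ..............................
top tip pred [194.8 227.8] groove start/bend/end [array([308.4, 229. ]), array([305.4, 208.8]), array([297.9, 189.1])]
```

>>> arm_command(
  steps=[0,0,0.006,0,0,0,0.006,0,0,0,0.006,0,0,0,0.006,0,0,0,0.006,0,0,0,0.006,0,0,0,0,0],
)

```text
clock: 29.12
position: [512.2, 300.3, 92.6]
ee_rot: [0.754, -0.656, -0.0, 0.001]
contact_force: [1.6, -0.5, -1.4]
gripper_width: 17.1
grasp_force: 59.2
```

>>> arm_command(
  steps=[0,0,0.003,0,0,0,0.002,0,0,0,0,0,0,0,0,0],
)

```text
clock: 29.62
position: [512.6, 300.7, 88.4]
ee_rot: [0.755, -0.656, 0.0, -0.0]
contact_force: [0.2, -1.1, -0.9]
gripper_width: 17.5
grasp_force: 59.2
```

>>> arm_command(
  steps=[0,0,0,0,0,0,0,0,0,0,0,0,0,0,0,0,0,0,0,0,0,0,0,0,0,0,0,0,0,0,0,0],
  grip=0.05,
)

```text
clock: 30.62
position: [512.6, 300.6, 88.3]
ee_rot: [0.754, -0.656, 0.0, 0.0]
contact_force: [-0.2, -0.2, -0.5]
gripper_width: 50.2
grasp_force: 0.0
```

```bash
python3 m.py m10
```

```text
[512.6 300.6  88.3] [-0.2 -0.2 -0.5] 30.625
crop origin 319 96
```

>>> arm_command(
  steps=[0,0,-0.005,0,0,0,-0.01,0,0,0,-0.015,0,0,0,-0.02,0,0,0,-0.02,0,0,0,-0.02,0,0,0,-0.02,0,0,0,-0.02,0,0.02,0,-0.02,0,0.04,0,0,0,0.04,0,0,0,0.04,0,0,0,0,0,0,0,0,0,0,0],
)

```text
clock: 32.52
position: [532.2, 162.2, 239.2]
ee_rot: [0.754, -0.656, 0.0, -0.001]
contact_force: [-0.4, 0.3, -0.0]
gripper_width: 49.9
grasp_force: 0.0
```

```bash
python3 - <<'E'
from h import *
S=get_image("scene");T=get_image("top")
a=cv2.resize(S[90:190,320:420],(400,400));b=cv2.resize(T[180:280,150:250],(400,400))
cv2.imwrite("pics/fin.png",np.hstack([a,b])[:,:,::-1]);print(read_state()["contact_force"])
E
```

```text
[0.05167137 0.6588528  0.28673266]
```

View pics/fin.png

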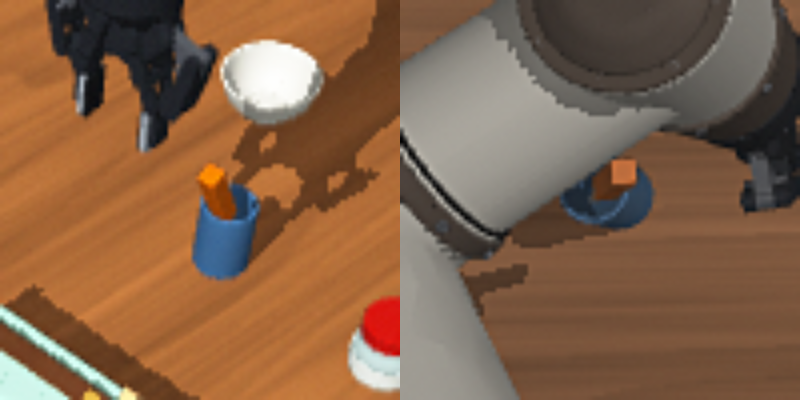

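The stylus stands in the upright blue jar (handle at scene crop 215,190), and the gripper is clear of everything.

```bash
python3 -c "
from bench import *
print(job_done())"
```

```text
the job is handed in; nothing more can be done
None
```

I drew the stylus along the seam groove from beside the green dot, round the bend, to beside the red dot, then left it point down in the upright blue jar and handed the job in at about 33 s; the result came back without a verdict.

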